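# Refit the tuning slides to a rotary valve section

### The arm

A 6-joint arm with a two-finger parallel gripper is mounted at the origin on a cart in front of the work surface, level with it; the furniture and walls round the work are solid. World frame = base frame: x ahead of the robot, y to its left, z up, the work surface at z = 0. Lengths are in mm, angles in rad, forces in N, time in s.
With the tool pointing down it reaches from about 400 to 925 mm from the base axis. Payload 12.5 kg.
Tool frame: the origin (TCP) lies at the very end of the fingers, on their centre line; the grasp point (between the pads) lies 19 mm behind it; z points along the fingers, y is the line along which they close (so a half turn about z gives the same grasp; the last joint's range is limited). The gripper opens to 95 mm and grips with 3 to 60 N. Pads are 20 mm wide; open, the fingers measure 119 mm over their backs; the gripper's body (75 mm by 180 mm) begins 59 mm behind the grasp point.
Start: joints at [-1.336, 0.491, 1.559, -0, 1.092, -0.106], TCP at [208.924, -589.065, 214.661] pointing down, gripper open.
Joint ranges: [-3.1, 3.1], [-0.84, 2.19], [0.05, 2.79], [-1.13, 4.28], [0.06, 2.93], [-2.69, 2.69]. Speed limits (rad/s): [2.22, 2.22, 2.79, 3.14, 3.14, 3.14].

### API

Orientations are given as a unit quaternion [w, x, y, z].
In Python, from bench import arm gives the robot as it stands.
- The arm moves only by the shell command python3 -m pendant 'ROWS' [FORCE]. ROWS is text: rows parted by semicolons, each of 7 numbers parted by spaces: the shift along the world's x, y, z in mm, then the turn, a rotation vector about the world's x, y, z in rad, then the finger opening in mm, from 0 to 95.1. A call has 1 to 20 rows; each row is the pose to reach, as a shift and turn from the pose commanded when the call began; what a row does not reach only later rows make up. A row lasts 1/8 s, in which the tool goes at most 62.5 mm and 10.7 degrees, less where a joint would pass 70% of its speed; a pose out of reach is approached as far as the arm can. A call with a gripper value outside its range is refused whole. The fingers move at their own pace and stop on an object; FORCE is the grip in N (left out, the last holds). Time passes only in rows, so rows that repeat a pose let the fingers close. It gives the time, the measured TCP pose, the force, the opening and the grip force at its end, in the units of the state.
- arm.sense(): the state, without advancing time (a new reading comes with each control period).
- arm.grab_frame(name): name is "side" or "top" or "wrist"; returns a dict with "img" (384x512x3 uint8, red, green, blue), "camera_matrix" (3x3 intrinsics, pixels), "cam_to_world" (4x4, takes a point from camera to world coordinates); the wrist camera has in their place "T_tool_cam" (4x4, takes a point from camera to tool coordinates, whose origin is the TCP and whose axes are the flange's). Camera axes: x right, y down, z forward; pixel columns grow to the right and rows downward; lengths in mm; the calibration is good to about 2 mm. A picture is of the moment at which its call begins: read the wrist's pose just before it. There is no depth.
- arm.sign_off(): hands the job in; it is judged then, once.
The state is a dict: "t": time; "qpos": joint angles; "joint_velocities": joint speeds; "joint_efforts": joint torques, N m; "ee_pos": TCP position; "tcp_rot": TCP orientation; "wrist_force": force on the tool from outside, world axes, zero at the start; "ft_torque": the same for the moment, N m; "grip_width": finger opening in mm; "finger_force": force on a finger pad.
Only numpy, scipy, OpenCV 4.12 (cv2) and the standard library are available. Lean on these libraries where they do the work, as an engineer would, in place of code of your own. Each camera call takes 0.05 s, during which the arm holds its last target. There are 200 camera calls.

### The job

The valve section in the cradle has been cleaned and gauged: draw out every plug gauge still standing in its tubes and stand it in a hole of the gauge block, right down to its shoulder. Take each tuning slide up and off the drying rail and slide both its legs into the one pair of tubes whose spacing it fits, pushed fully home so that the shoulders meet the tube mouths. Leave the bell, the oil bottle and the mouthpiece where they are.

Things in the scene. Friction and masses are not known exactly. Their poses are not given: they have to be found in the camera images.
- slide_1: brass U-shaped slide, legs 48 mm apart (centres), fits pair 1 only. Origin: midway between its legs at the shoulders (18 mm wide, meet tube mouths); z up, x leg to leg. Legs 12.8 mm thick, down to z -45 mm, last 8 mm tapered to 6 mm; bow (tube 14 mm thick) rests on the rail at z +22 mm; grip the flat tab on it: 22 (x) by 12 (y) mm, z +36 to +54 mm. About 0.13 kg; symmetric
- slide_2: brass U-shaped slide, legs 36 mm apart (centres), fits pair 2 only. Origin: midway between its legs at the shoulders (18 mm wide, meet tube mouths); z up, x leg to leg. Legs 12.8 mm thick, down to z -45 mm, last 8 mm tapered to 6 mm; bow (tube 14 mm thick) rests on the rail at z +16 mm; grip the flat tab on it: 22 (x) by 12 (y) mm, z +30 to +48 mm. About 0.13 kg; symmetric
- slide_3: brass U-shaped slide, legs 60 mm apart (centres), fits pair 3 only. Origin: midway between its legs at the shoulders (18 mm wide, meet tube mouths); z up, x leg to leg. Legs 12.8 mm thick, down to z -45 mm, last 8 mm tapered to 6 mm; bow (tube 14 mm thick) rests on the rail at z +28 mm; grip the flat tab on it: 22 (x) by 12 (y) mm, z +42 to +60 mm. About 0.13 kg; symmetric
- slide_4: brass U-shaped slide, legs 72 mm apart (centres), fits pair 4 only. Origin: midway between its legs at the shoulders (18 mm wide, meet tube mouths); z up, x leg to leg. Legs 12.8 mm thick, down to z -45 mm, last 8 mm tapered to 6 mm; bow (tube 14 mm thick) rests on the rail at z +34 mm; grip the flat tab on it: 22 (x) by 12 (y) mm, z +48 to +66 mm. About 0.13 kg; symmetric
- gauge_a: steel plug gauge, upright in a tube: plain plug 12.6 mm thick, 45 mm long below, its last 8 mm tapered to 6 mm; dark knurled handle 19 mm thick, 56 mm tall above. Origin on the axis at the handle's lower face (the shoulder that rests on the tube mouth or block), z up. 0.12 kg
- gauge_b: steel plug gauge, upright in a tube: plain plug 12.6 mm thick, 45 mm long below, its last 8 mm tapered to 6 mm; dark knurled handle 19 mm thick, 56 mm tall above. Origin on the axis at the handle's lower face (the shoulder that rests on the tube mouth or block), z up. 0.12 kg
- gauge_c: steel plug gauge, upright in a tube: plain plug 12.6 mm thick, 45 mm long below, its last 8 mm tapered to 6 mm; dark knurled handle 19 mm thick, 56 mm tall above. Origin on the axis at the handle's lower face (the shoulder that rests on the tube mouth or block), z up. 0.12 kg
- section: rotary valve section fixed in a wooden cradle 110 x 262 mm: four brass casings in a row along its y axis, each with a pair of open upright tubes set across the row (along x). Tube bore 14 mm, 20 mm outside, 56 mm deep, mouths 115 mm above the bench. Origin: centre of the cradle's underside
- pair_1 (a point): point midway between the two tube mouths of pair 1, at mouth height; axes as the section: the two tubes stand at x +24 and -24 mm (48 mm apart). It lies at y +84 mm in the section
- pair_2 (a point): point midway between the two tube mouths of pair 2, at mouth height; axes as the section: the two tubes stand at x +18 and -18 mm (36 mm apart). It lies at y +28 mm in the section
- pair_3 (a point): point midway between the two tube mouths of pair 3, at mouth height; axes as the section: the two tubes stand at x +30 and -30 mm (60 mm apart). It lies at y -28 mm in the section
- pair_4 (a point): point midway between the two tube mouths of pair 4, at mouth height; axes as the section: the two tubes stand at x +36 and -36 mm (72 mm apart). It lies at y -84 mm in the section
- rail: wooden drying rail over a drip tray 110 x 284 mm, fixed: batten 10 mm wide along its y axis, top 120 mm above the bench, between two end posts; slides hang astride it in random order, 56 mm apart (y -84, -28, 28, 84 mm), 6 mm dowels between neighbours. Origin: centre of the tray's underside
- gauge_block: dark hardwood block standing loose on the bench, 62 mm (x) by 136 mm (y; 66 x 140 at the foot), 60 mm tall, 1 kg, with a row of three upright holes of 14.5 mm, 50 mm deep; origin at the centre of its underside. Behind it a wall shelf (underside 0.62 m up) begins at x = 0.75 m: keep the wrist low here
- block_hole_1 (a point): centre of the mouth of a hole in the gauge block's top (y +44 mm in the block)
- block_hole_2 (a point): centre of the mouth of a hole in the gauge block's top (y 0 mm in the block)
- block_hole_3 (a point): centre of the mouth of a hole in the gauge block's top (y -44 mm in the block)
- bell_flare: cut-off brass bell standing on its rim, 97 mm wide, 111 mm tall: leave alone; origin under its centre
- oil_bottle: small oil bottle 32 mm thick, 102 mm tall: leave alone; origin under its centre
- mouthpiece: brass mouthpiece lying on its side, 85 mm long: leave alone; origin under its middle
Not all that is in view belongs to the job. Leave any red look-alike of the gauge_b alone.

How it is judged (in metres and radians):
At the end, for the whole second after the job is handed in: Every slide stands upright in the tube pair of its own spacing, its origin within 4 mm of the pair's mouth point sideways and in height; every gauge stands upright in a block hole, within 5 mm of its centre and its shoulder within 4 mm of the block's top; block upright, all at rest (horizontal distance between slide_1 and pair_1 below 0.004 m and z of slide_1 in the frame of pair_1 between -0.005 and 0.004 m and angle between the x axis of slide_1 and the x axis of pair_1, either way round below 0.08 rad and angle between each of slide_1, slide_2, slide_3, slide_4's own z axis and vertical below 0.06 rad and linear speed of each of slide_1, slide_2, slide_3, slide_4, gauge_a, gauge_b, gauge_c below 0.03 m/s and horizontal distance between slide_2 and pair_2 below 0.004 m and z of slide_2 in the frame of pair_2 between -0.005 and 0.004 m and angle between the x axis of slide_2 and the x axis of pair_2, either way round below 0.08 rad and horizontal distance between slide_3 and pair_3 below 0.004 m and z of slide_3 in the frame of pair_3 between -0.005 and 0.004 m and angle between the x axis of slide_3 and the x axis of pair_3, either way round below 0.08 rad and horizontal distance between slide_4 and pair_4 below 0.004 m and z of slide_4 in the frame of pair_4 between -0.005 and 0.004 m and angle between the x axis of slide_4 and the x axis of pair_4, either way round below 0.08 rad and ((horizontal distance between gauge_a and block_hole_1 below 0.005 m and z of gauge_a in the frame of block_hole_1 below 0.004 m) or (horizontal distance between gauge_a and block_hole_2 below 0.005 m and z of gauge_a in the frame of block_hole_2 below 0.004 m) or (horizontal distance between gauge_a and block_hole_3 below 0.005 m and z of gauge_a in the frame of block_hole_3 below 0.004 m)) and angle between each of gauge_a, gauge_b, gauge_c's own z axis and vertical below 0.12 rad and ((horizontal distance between gauge_b and block_hole_1 below 0.005 m and z of gauge_b in the frame of block_hole_1 below 0.004 m) or (horizontal distance between gauge_b and block_hole_2 below 0.005 m and z of gauge_b in the frame of block_hole_2 below 0.004 m) or (horizontal distance between gauge_b and block_hole_3 below 0.005 m and z of gauge_b in the frame of block_hole_3 below 0.004 m)) and ((horizontal distance between gauge_c and block_hole_1 below 0.005 m and z of gauge_c in the frame of block_hole_1 below 0.004 m) or (horizontal distance between gauge_c and block_hole_2 below 0.005 m and z of gauge_c in the frame of block_hole_2 below 0.004 m) or (horizontal distance between gauge_c and block_hole_3 below 0.005 m and z of gauge_c in the frame of block_hole_3 below 0.004 m)) and angle between gauge_block's own z axis and vertical below 0.05 rad); the robot touches nothing.
It fails at once if the bell, the oil bottle or the mouthpiece is moved by more than 4 cm (distance of any of bell_flare, oil_bottle, mouthpiece from where it was at the start of the episode above 0.04 m).
Of slide_1, slide_2, slide_3, slide_4 only 3 to 4 are there at a start; the rules pass over those that are not, and their reading is None.
Of gauge_a, gauge_b, gauge_c only 2 to 3 are there at a start; the rules pass over those that are not, and their reading is None.
At some moment in a run one of gauge_block may be knocked a few centimetres aside while the robot is not near it.
It also fails if it takes over 210 s, if anything falls off the work surface, if the arm or the gripper's body presses on something with over 40 N, if the wrist force passes 120 N, or if a joint passes its speed limit or range.

## Working session

There is one attempt and no reset: what is moved stays moved. The work goes in short steps, Python scripts to look and compute and a shell command to move; the robot and the scene stay as the last step left them, time stands still between calls to the robot, and variables do not carry over. Pictures are saved under pics/ and viewed, at most 14 in all, crops included, and the job is handed in when it is done.

```bash
mkdir -p pics; python3 - <<'E'
from bench import arm
import cv2,numpy as np
for n in ["top","side"]:
    f=arm.grab_frame(n); cv2.imwrite(f"pics/{n}0.png",f["img"][:,:,::-1]); print(n,f["camera_matrix"].tolist(),np.round(f["cam_to_world"],4).tolist())
    np.savez(f"{n}.npz",**f)
f=arm.grab_frame("wrist");print(np.round(f["T_tool_cam"],4).tolist(),f["camera_matrix"].tolist());print(arm.sense())
a=cv2.imread("pics/top0.png");cv2.imwrite("pics/top0b.png",cv2.resize(a,(800,600),interpolation=cv2.INTER_CUBIC))
a=cv2.imread("pics/side0.png");cv2.imwrite("pics/side0b.png",cv2.resize(a,(800,600),interpolation=cv2.INTER_CUBIC))
E
```

```text
top [[440.8747659181694, 0.0, 258.7311342773976], [0.0, 440.8747659181694, 190.90978137001568], [0.0, 0.0, 1.0]] [[-0.0087, -0.9857, 0.1684, 386.4501], [-0.9999, 0.0074, -0.0085, -42.3537], [0.0071, -0.1685, -0.9857, 1211.8913], [0.0, 0.0, 0.0, 1.0]]
side [[472.57848623908455, 0.0, 253.86124729641523], [0.0, 472.57848623908455, 192.65923416357782], [0.0, 0.0, 1.0]] [[0.9765, -0.1301, 0.1719, 381.8522], [-0.2148, -0.6562, 0.7233, -884.016], [0.0187, -0.7432, -0.6688, 845.476], [0.0, 0.0, 0.0, 1.0]]
[[-0.0, -0.9557, -0.2945, 83.0931], [1.0, -0.0, 0.0001, -0.1365], [-0.0001, -0.2945, 0.9557, -169.3235], [0.0, 0.0, 0.0, 1.0]] [[282.4721938117736, 0.0, 255.34562941270804], [0.0, 282.4721938117736, 192.07392674527665], [0.0, 0.0, 1.0]]
{'t': 0.15, 'qpos': array([-1.33558283e+00,  4.91394910e-01,  1.55932732e+00, -1.41717861e-05,
        1.09168175e+00, -1.05594809e-01]), 'joint_velocities': array([-0.00070946, -0.00064623, -0.00198205,  0.00156567, -0.00309662,
        0.00021527]), 'joint_efforts': array([ 3.70085996e-03, -6.12892485e+01, -2.58278811e+01,  6.93350192e-02,
        4.73058340e-02, -7.66003427e-05]), 'ee_pos': array([ 208.88430893, -588.86787017,  214.20610165]), 'tcp_rot': array([-4.04399937e-04,  9.85515675e-01,  1.69583871e-01, -3.25455975e-05]), 'wrist_force': array([-0.60321976,  0.42366679, -0.93796267]), 'ft_torque': array([0.00475946, 0.01591404, 0.03525643]), 'finger_force': 0.0, 'grip_width': 95.41930866252221}
```

View pics/top0b.png

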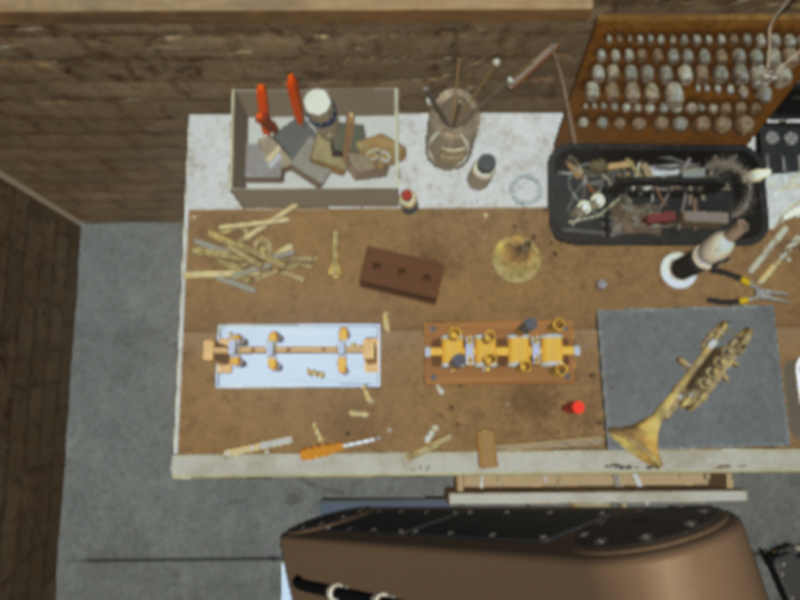

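View pics/side0b.png

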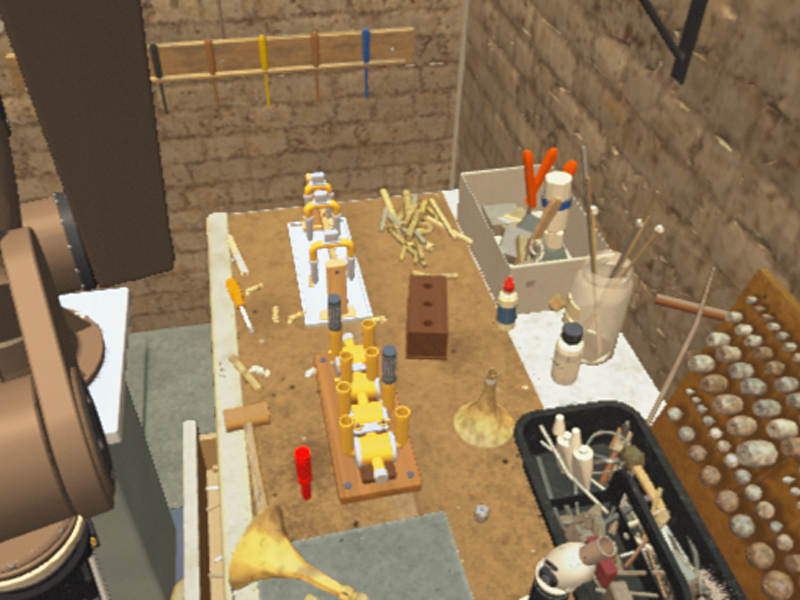

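Top view (800x600 px): three slides sit on the rail at (232,345), (273,345) and (343,345). The section is at (500,352), with dark gauges at (457,361) and (528,325). The block is at (402,273). The red look-alike at (577,407) stands on the bench and is not part of the job. The side view agrees: two dark gauges at (335,312) and (389,362), and the red one at (303,470).

```bash
cat > h.py <<'E'
import numpy as np,cv2
from scipy.spatial.transform import Rotation as R
from bench import arm
def q2R(q): return R.from_quat([q[1],q[2],q[3],q[0]]).as_matrix()
def tool():
    s=arm.sense(); T=np.eye(4); T[:3,:3]=q2R(s["tcp_rot"]); T[:3,3]=s["ee_pos"]; return T,s
def grab(n):
    T,_=tool(); f=arm.grab_frame(n); C=f["cam_to_world"] if n!="wrist" else T@f["T_tool_cam"]
    return f["img"][:,:,::-1].copy(),f["camera_matrix"],C
def unproj(K,C,px,z):
    px=np.atleast_2d(px).astype(float); d=np.c_[(px-K[[0,1],[2,2]])/K[0,0],np.ones(len(px))]@C[:3,:3].T
    return C[:3,3]+d*((z-C[2,3])/d[:,2])[:,None]
def proj(K,C,P):
    P=np.atleast_2d(P).astype(float); c=(P-C[:3,3])@C[:3,:3]; return c[:,:2]/c[:,2:]*K[0,0]+K[[0,1],[2,2]]
def shot(name,n="wrist",s=1.5625,box=None):
    im,K,C=grab(n); np.savez(f"{name}.npz",im=im,K=K,C=C); o=im if box is None else im[box[1]:box[3],box[0]:box[2]]
    cv2.imwrite(f"pics/{name}.png",cv2.resize(o,None,fx=s,fy=s,interpolation=cv2.INTER_CUBIC)); return im,K,C
E
python3 - <<'E'
from h import *
f=np.load("top.npz");K=f["camera_matrix"];C=f["cam_to_world"]
for n,p,z in [("rail c",(298,355),5),("railpostL",(209,350),130),("railpostR",(370,350),130),("s",(232,345),150),("s",(273,340),150),("s",(343,335),150),("gauge1",(457,361),171),("gauge2",(528,323),171),("tubes",(456,333),115),("t",(489,337),115),("t",(489,364),115),("t",(560,325),115),("t",(560,370),115),("t",(524,368),115),("block",(404,267),60),("h1",(376,266),60),("h3",(428,276),60),("secL",(425,352),20),("secR",(577,352),20),("bell",(516,258),0),("red",(577,407),60)]:
    print(n,unproj(K,C,np.array(p)/1.5625,z)[0].round())
T,s=tool();print(T.round(3))
E
```

```text
rail c [493. 134.   5.]
railpostL [491. 256. 130.]
railpostR [489.   3. 130.]
s [497. 215. 150.]
s [504. 152. 150.]
s [511.  44. 150.]
gauge1 [ 468. -130.  171.]
gauge2 [ 525. -240.  171.]
tubes [ 517. -134.  115.]
t [ 510. -187.  115.]
t [ 467. -186.  115.]
t [ 528. -302.  115.]
t [ 456. -298.  115.]
t [ 460. -241.  115.]
block [638. -52.  60.]
h1 [640.  -4.  60.]
h3 [622. -93.  60.]
secL [495. -88.  20.]
secR [ 493. -352.   20.]
bell [ 666. -255.    0.]
red [ 399. -336.   60.]
[[ 9.42000e-01  3.34000e-01 -0.00000e+00  2.08884e+02]
 [ 3.34000e-01 -9.42000e-01  1.00000e-03 -5.88868e+02]
 [ 0.00000e+00 -1.00000e-03 -1.00000e+00  2.14206e+02]
 [ 0.00000e+00  0.00000e+00  0.00000e+00  1.00000e+00]]
```

```bash
python3 -m pendant '0 0 70 0 0 0 95;100 125 70 0 0 -0.12 95;200 250 70 0 0 -0.24 95;298 371 70 0 0 -0.341 95;298 371 70 0 0 -0.341 95;298 371 70 0 0 -0.341 95;298 371 70 0 0 -0.341 95;298 371 70 0 0 -0.341 95;298 371 70 0 0 -0.341 95;298 371 70 0 0 -0.341 95;298 371 70 0 0 -0.341 95'
python3 - <<'E'
from h import *
shot("w1");print(tool()[0].round(3))
E
```

```text
t: 1.52
ee_pos: [506.6, -218.3, 284.5]
tcp_rot: [0.0, 1.0, 0.0, -0.0]
wrist_force: [-0.2, 0.8, 0.5]
grip_width: 95.1
finger_force: 0.0
[[ 1.00000e+00 -1.00000e-03 -0.00000e+00  5.06441e+02]
 [-1.00000e-03 -1.00000e+00 -0.00000e+00 -2.18674e+02]
 [-0.00000e+00  0.00000e+00 -1.00000e+00  2.84544e+02]
 [ 0.00000e+00  0.00000e+00  0.00000e+00  1.00000e+00]]
```

View pics/w1.png

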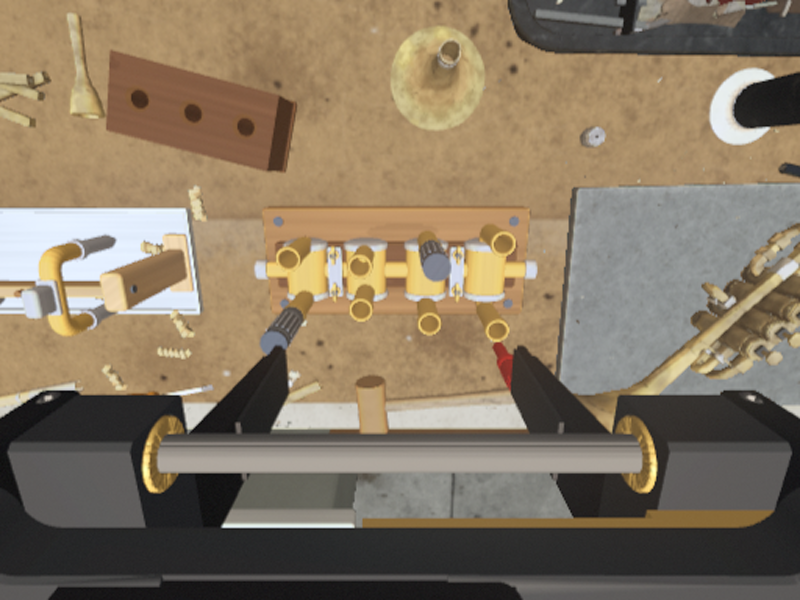

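The wrist view (800 px) shows open tube mouths at (291,257), (360,265), (361,310), (429,322), (502,241) and (496,328). The gauge tops are at (274,341) and (434,265), and the block holes are at (139,99), (193,113) and (246,127). The red look-alike at (507,370) is partly hidden and stands on the bench off the section.

```bash
cat >> h.py <<'E'
from scipy.optimize import least_squares
def fit2d(model,P):
    "rigid 2D fit: returns x,y,yaw,residuals"
    f=lambda p:(model@np.array([[np.cos(p[2]),np.sin(p[2])],[-np.sin(p[2]),np.cos(p[2])]])+p[:2]-P).ravel()
    r=least_squares(f,[*P.mean(0),0]); return r.x,r.fun.reshape(-1,2)
E
python3 - <<'E'
from h import *
f=np.load("w1.npz");K=f["K"];C=f["C"];im=f["im"]
px=np.array([(291,257),(360,265),(361,310),(429,322),(502,241),(496,328)])/1.5625
M=np.array([(24,84),(18,28),(-18,28),(-30,-28),(36,-84),(-36,-84)])
P=unproj(K,C,px,115)[:,:2];x,r=fit2d(M,P);print(x.round(4));print(r.round(1))
print("gauges",unproj(K,C,np.array([(274,341),(434,265)])/1.5625,171).round(1))
c,s=np.cos(x[2]),np.sin(x[2]);Rm=np.array([[c,-s],[s,c]])
for n,m in [("g1",(-24,84)),("g2",(30,-28)),("p1",(0,84)),("p2",(0,28)),("p3",(0,-28)),("p4",(0,-84))]: print(n,(Rm@m+x[:2]).round(1))
h=unproj(K,C,np.array([(139,99),(193,113),(246,127)])/1.5625,60);print(h.round(1))
a=cv2.resize(im[130:230,150:350],None,fx=4,fy=4,interpolation=cv2.INTER_CUBIC)
full=np.array([(sx*w,y) for w,y in[(24,84),(18,28),(30,-28),(36,-84)] for sx in(1,-1)])@Rm.T+x[:2]
for w in full:
    t=np.linspace(0,6.28,60);q=proj(K,C,np.c_[w[0]+10*np.cos(t),w[1]+10*np.sin(t),t*0+115])
    cv2.polylines(a,[((q-[150,130]+.5)*4).astype(int)],True,(255,0,255),1)
cv2.imwrite("pics/w1c.png",a)
E
```

```text
[ 4.962885e+02 -2.153370e+02  3.600000e-03]
[[-0.4  2.9]
 [ 0.2  0.5]
 [ 1.4  0.2]
 [-0.1 -0.6]
 [-0.3 -1.4]
 [-0.7 -1.6]]
gauges [[ 473.  -132.1  171. ]
 [ 526.5 -241.3  171. ]]
g1 [ 472.  -131.4]
g2 [ 526.4 -243.2]
p1 [ 496.  -131.3]
p2 [ 496.2 -187.3]
p3 [ 496.4 -243.3]
p4 [ 496.6 -299.3]
[[640.5  -5.6  60. ]
 [629.9 -48.3  60. ]
 [619.1 -90.9  60. ]]
```

View pics/w1c.png

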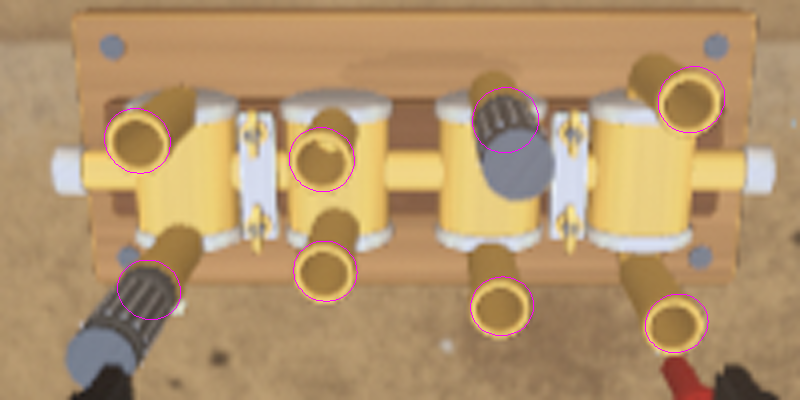

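The crop shows the fitted tube circles landing on the mouths to within about 2 crop px (about 0.6 mm). The gauges stand in pair 1's -x tube and pair 3's +x tube. I'll refit from the crop pixels and then go for gauge 1.

```bash
python3 - <<'E'
from h import *
f=np.load("w1.npz");K=f["K"];C=f["C"]
px=np.array([(137,141),(321.5,158),(325,271),(500.5,306),(690.5,101.5),(675,325)])/4+[149.5,129.5]
M=np.array([(24,84),(18,28),(-18,28),(-30,-28),(36,-84),(-36,-84)])
P=unproj(K,C,px,115)[:,:2];x,r=fit2d(M,P);print(x.round(4));print(r.round(1))
c,s=np.cos(x[2]),np.sin(x[2]);Rm=np.array([[c,-s],[s,c]])
for n,m in [("g1",(-24,84)),("g2",(30,-28)),("p1",(0,84)),("p2",(0,28)),("p3",(0,-28)),("p4",(0,-84))]: print(n,(Rm@m+x[:2]).round(1))
print("gauge2 top",unproj(K,C,np.array([[518,164]])/4+[149.5,129.5],171),unproj(K,C,np.array([[101,357]])/4+[149.5,129.5],171))
E
```

```text
[ 4.963510e+02 -2.150502e+02 -4.000000e-04]
[[ 0.3  0. ]
 [-0.4  0.1]
 [ 0.   0.3]
 [-0.3 -0.1]
 [ 0.2 -0.2]
 [ 0.2 -0.1]]
g1 [ 472.4 -131. ]
g2 [ 526.3 -243.1]
p1 [ 496.4 -131.1]
p2 [ 496.4 -187.1]
p3 [ 496.3 -243.1]
p4 [ 496.3 -299.1]
gauge2 top [[ 525.59310407 -242.54679507  171.        ]] [[ 472.35849106 -131.37860337  171.        ]]
```

```bash
python3 -m pendant '-17 44 0 0 0 0 40;-34.4 87 0 0 0 0 40;-34.4 87 -50 0 0 0 40;-34.4 87 -90 0 0 0 40;-34.4 87 -125 0 0 0 40;-34.4 87 -145 0 0 0 40;-34.4 87 -158 0 0 0 40;-34.4 87 -158 0 0 0 40;-34.4 87 -158 0 0 0 0;-34.4 87 -158 0 0 0 0;-34.4 87 -158 0 0 0 0;-34.4 87 -158 0 0 0 0;-34.4 87 -158 0 0 0 0' 30; python3 -c "
from h import *
print(tool()[0][:3,3].round(1))"
```

```text
t: 3.2
ee_pos: [472.8, -131.1, 127.2]
tcp_rot: [0.0, 1.0, 0.0, 0.0]
wrist_force: [-1.9, -0.7, 6.0]
grip_width: 18.4
finger_force: 30.0
[ 472.8 -131.1  127.2]
```

```bash
python3 -m pendant '0 0 15 0 0 0 0;0 0 35 0 0 0 0;0 0 60 0 0 0 0;0 0 80 0 0 0 0;40 20 85 0 0 0 0;80 40 85 0 0 0 0;105 45 85 0 0 0 0;105 45 85 0 0 0 0;105 45 85 0 0 0 0;105 45 85 0 0 0 0;105 45 85 0 0 0 0'; python3 -c "
from h import *
print(tool()[0][:3,3].round(1),tool()[1]['wrist_force'],tool()[1]['grip_width']);shot('w2')"
```

```text
t: 4.58
ee_pos: [577.1, -86.3, 211.9]
tcp_rot: [0.0, 1.0, -0.0, 0.0]
wrist_force: [-0.2, 0.5, -0.7]
grip_width: 18.6
finger_force: 30.0
[577.1 -86.3 211.9] [-0.23722127  0.46414788 -0.65819245] 18.55955746908285
```

View pics/w2.png

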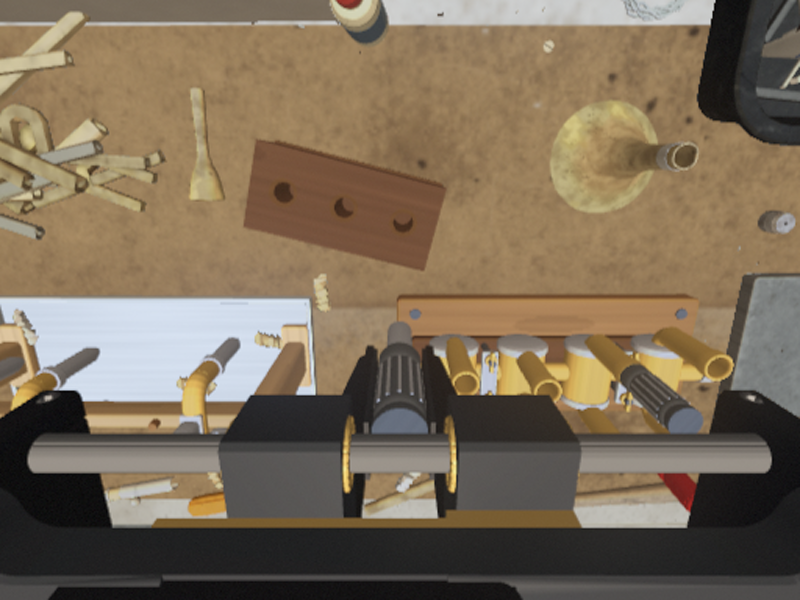

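The wrist view shows the gauge held straight between the fingers at (400,380). The block holes are at (285,192), (344,208) and (402,224). I'll refine with a crop and overlay.

```bash
cat >> h.py <<'E'
MB=np.array([(0,44),(0,0),(0,-44)])
def block(name,px,box):
    f=np.load(name+".npz");K=f["K"];C=f["C"];im=f["im"]
    x,r=fit2d(MB,unproj(K,C,px,60)[:,:2]);c,s=np.cos(x[2]),np.sin(x[2]);Rm=np.array([[c,-s],[s,c]])
    a=cv2.resize(im[box[1]:box[3],box[0]:box[2]],None,fx=5,fy=5,interpolation=cv2.INTER_CUBIC)
    H=MB@Rm.T+x[:2];t=np.linspace(0,2*np.pi,60)
    for w in H:
        q=proj(K,C,np.c_[w[0]+7.25*np.cos(t),w[1]+7.25*np.sin(t),t*0+60]);cv2.polylines(a,[((q-box[:2]+.5)*5).astype(int)],True,(255,0,255),1)
    q=np.array([(31,68),(31,-68),(-31,-68),(-31,68)])@Rm.T+x[:2];q=proj(K,C,np.c_[q,[60]*4]);cv2.polylines(a,[((q-box[:2]+.5)*5).astype(int)],True,(0,255,0),1)
    cv2.imwrite(f"pics/{name}b.png",a);print(x.round(3),r.round(1).tolist());print(H.round(1))
E
python3 -c "
from h import *
block('w2',np.array([(285,192),(344,208),(402,224)])/1.5625-.3,(145,80,300,180))"
```

```text
[ 6.30499e+02 -4.68380e+01 -2.66000e-01] [[0.3, 1.1], [-0.1, -0.1], [-0.2, -1.0]]
[[642.1  -4.4]
 [630.5 -46.8]
 [618.9 -89.3]]
```

View pics/w2b.png

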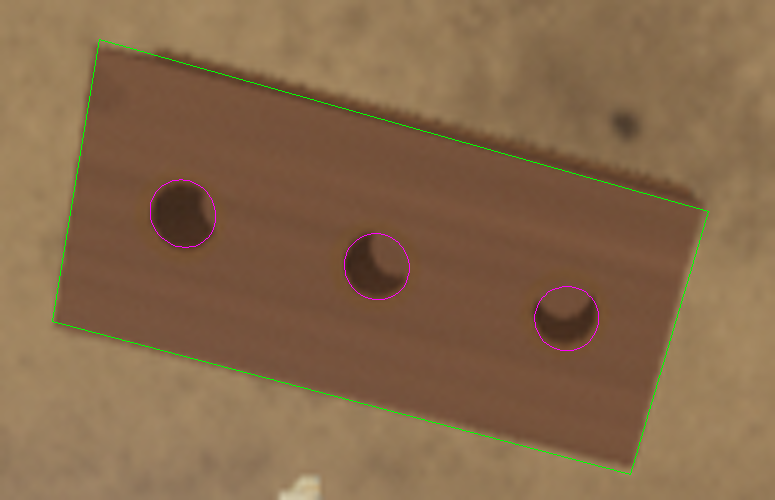

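```bash
python3 -m pendant '42 -3 0 0 0 0 0;42 -3 0 0 0 0 0;42 -3 -40 0 0 0 0;42 -3 -70 0 0 0 0;42 -3 -85 0 0 0 0;42 -3 -92 0 0 0 0;42 -3 -98 0 0 0 0;42 -3 -105 0 0 0 0;42 -3 -105 0 0 0 0;42 -3 -105 0 0 0 0'; python3 -m pendant '0 0 -8 0 0 0 0;0 0 -16 0 0 0 0;0 0 -24 0 0 0 0;0 0 -30 0 0 0 0;0 0 -33 0 0 0 0;0 0 -33 0 0 0 0;0 0 -33 0 0 0 0'
```

```text
t: 5.88
ee_pos: [619.9, -89.1, 106.9]
tcp_rot: [0.0, 1.0, -0.0, 0.0]
wrist_force: [3.7, 0.3, -3.4]
grip_width: 18.4
finger_force: 30.0
t: 6.75
ee_pos: [619.2, -89.0, 73.1]
tcp_rot: [-0.0, 1.0, -0.0, -0.001]
wrist_force: [3.6, 0.0, -2.4]
grip_width: 18.6
finger_force: 30.0
```

Going in smoothly. Push the last millimetres, release and retreat.

```bash
python3 -m pendant '0 0 -1.5 0 0 0 0;0 0 -2.5 0 0 0 0;0 0 -2.5 0 0 0 0'; python3 -m pendant '0 0 0 0 0 0 32;0 0 0 0 0 0 32;0 0 0 0 0 0 32;0 0 0 0 0 0 32;0 0 40 0 0 0 32;0 0 95 0 0 0 32;-15 -20 125 0 0 0 32;-50 -60 125 0 0 0 40;-70 -110 125 0 0 0 40;-92.5 -154 125 0 0 0 40;-92.5 -154 125 0 0 0 40;-92.5 -154 125 0 0 0 40'
```

```text
t: 7.12
ee_pos: [619.4, -89.1, 72.2]
tcp_rot: [0.0, 1.0, -0.0, 0.0]
wrist_force: [-0.4, 1.6, 11.4]
grip_width: 18.5
finger_force: 30.0
t: 8.62
ee_pos: [527.1, -242.8, 196.1]
tcp_rot: [-0.0, 1.0, -0.0, -0.0]
wrist_force: [1.0, 0.8, 0.2]
grip_width: 39.8
finger_force: 0.0
```

```bash
python3 -m pendant '-0.5 0 -30 0 0 0 40;-0.5 0 -55 0 0 0 40;-0.5 0 -69 0 0 0 40;-0.5 0 -69 0 0 0 40;-0.5 0 -69 0 0 0 0;-0.5 0 -69 0 0 0 0;-0.5 0 -69 0 0 0 0;-0.5 0 -69 0 0 0 0;-0.5 0 -69 0 0 0 0' 30;  python3 -m pendant '0 0 15 0 0 0 0;0 0 35 0 0 0 0;0 0 60 0 0 0 0;0 0 85 0 0 0 0;30 60 85 0 0 0 0;60 110 85 0 0 0 0;74 156 85 0 0 0 0;74 156 85 0 0 0 0;74 156 85 0 0 0 0;74 156 85 0 0 0 0'; python3 -c "
from h import *
shot('w3');print(tool()[0][:3,3].round(1))
block('w3',unproj and proj(np.load('w3.npz')['K'],np.load('w3.npz')['C'],[[641.8,-4.2,60],[630.3,-46.6,60],[618.7,-89.1,60]]),(110,60,270,175))"
```

```text
t: 9.75
ee_pos: [526.8, -243.2, 127.8]
tcp_rot: [0.0, 1.0, -0.0, 0.0]
wrist_force: [0.3, 1.3, 5.6]
grip_width: 18.5
finger_force: 30.0
t: 11.0
ee_pos: [600.2, -88.1, 212.4]
tcp_rot: [0.0, 1.0, -0.001, 0.0]
wrist_force: [-1.1, -0.3, -0.9]
grip_width: 18.5
finger_force: 30.0
[600.3 -88.2 212.4]
[ 6.30267e+02 -4.66330e+01 -2.66000e-01] [[0.0, 0.0], [-0.0, -0.0], [0.0, 0.0]]
[[641.8  -4.2]
 [630.3 -46.6]
 [618.7 -89.1]]
```

View pics/w3b.png

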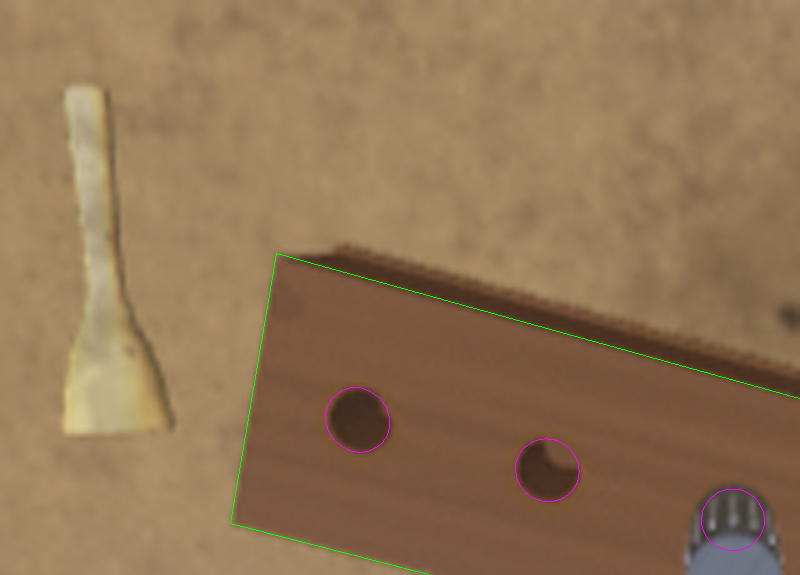

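The block hasn't moved: the overlay sits on its outline and holes, and gauge 1 is seated in hole 3. Inserting gauge 2 in hole 1.

```bash
python3 -m pendant '20 42 0 0 0 0 0;42 84 0 0 0 0 0;42 84 0 0 0 0 0;42 84 -40 0 0 0 0;42 84 -70 0 0 0 0;42 84 -85 0 0 0 0;42 84 -92 0 0 0 0;42 84 -98 0 0 0 0;42 84 -105 0 0 0 0;42 84 -105 0 0 0 0;42 84 -105 0 0 0 0'; python3 -m pendant '0 0 -8 0 0 0 0;0 0 -16 0 0 0 0;0 0 -24 0 0 0 0;0 0 -30 0 0 0 0;0 0 -34 0 0 0 0;0 0 -36 0 0 0 0;0 0 -36 0 0 0 0'
```

```text
t: 12.42
ee_pos: [642.7, -3.0, 107.5]
tcp_rot: [0.0, 1.0, -0.0, 0.0]
wrist_force: [0.2, -0.6, -1.6]
grip_width: 18.7
finger_force: 30.0
t: 13.3
ee_pos: [642.8, -3.1, 72.7]
tcp_rot: [0.0, 1.0, -0.0, 0.001]
wrist_force: [-3.4, -1.5, 14.1]
grip_width: 18.6
finger_force: 30.0
```

```bash
python3 -m pendant '0 0 0 0 0 0 32;0 0 0 0 0 0 32;0 0 0 0 0 0 32;0 0 0 0 0 0 32;0 0 40 0 0 0 32;0 0 95 0 0 0 32;-15 15 150 0 0 0 32;-50 50 200 0 0 0 60;-90 90 217 0 0 0 95;-133 133 217 0 0 0 95;-133 133 217 0 0 0 95;-133 133 217 0 0 0 95;-133 133 217 0 0 0 95'; python3 -c "
from h import *
shot('w4');print(tool()[0].round(3))"
```

```text
t: 14.92
ee_pos: [510.3, 129.2, 287.8]
tcp_rot: [0.0, 1.0, -0.001, -0.0]
wrist_force: [-0.3, 0.1, 1.1]
grip_width: 86.7
finger_force: 0.0
[[ 1.00000e+00 -1.00000e-03 -1.00000e-03  5.10256e+02]
 [-1.00000e-03 -1.00000e+00 -0.00000e+00  1.29141e+02]
 [-1.00000e-03  0.00000e+00 -1.00000e+00  2.87688e+02]
 [ 0.00000e+00  0.00000e+00  0.00000e+00  1.00000e+00]]
```

View pics/w4.png

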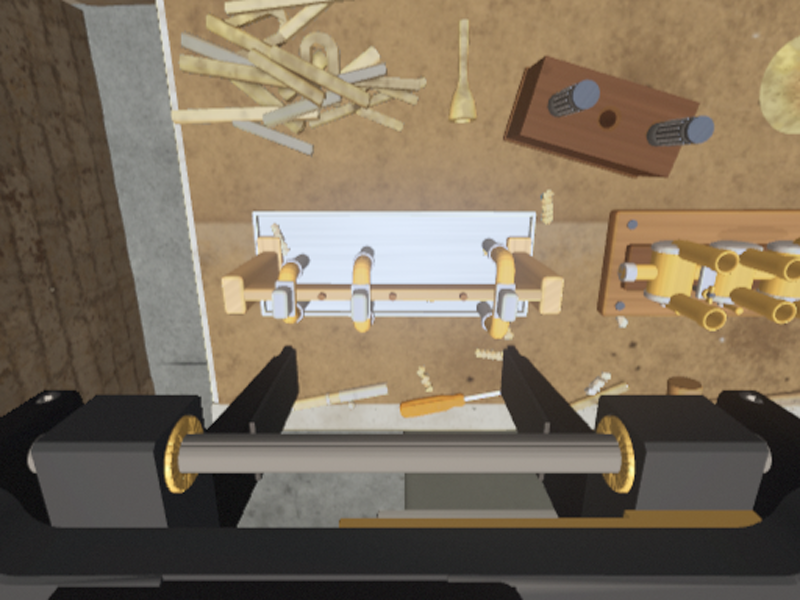

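The wrist view shows both gauges standing in the block at (575,95) and (690,130). Slides hang at about (285,290), (361,290) and (502,290), with leg spans growing to the right. I'll enlarge to identify them.

```bash
python3 -c "
from h import *
im=np.load('w4.npz')['im'][145:225,165:355]
cv2.imwrite('pics/w4b.png',cv2.resize(im,None,fx=4.2,fy=4.2,interpolation=cv2.INTER_CUBIC))"
```

```text
(no output)
```

View pics/w4b.png

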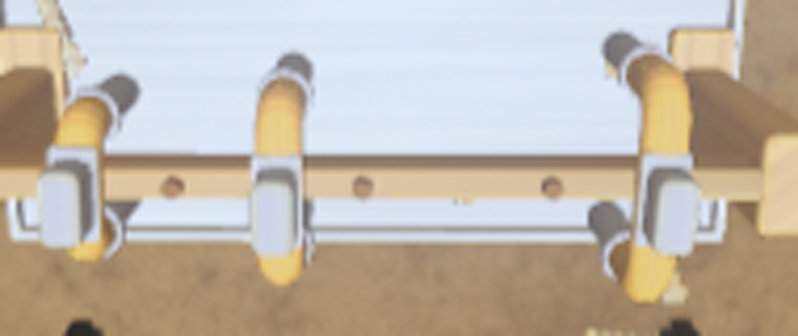

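```bash
python3 - <<'E'
from h import *
f=np.load("w4.npz");K=f["K"];C=f["C"]
u=lambda p,z:unproj(K,C,(np.array(p)+.0)/4.2-.5+[165,145],z)[0]
for n,tab,b,ta in [("A",(61,210),(88,262),(88,92)),("B",(276,213),(282,285),(283,72)),("C",(676,212),(650,303),(650,52))]:
    print(n,"tab",u(tab,152).round(1),"edges",[ (u(b,z)[0].round(),u(ta,z)[0].round()) for z in (100,115)])
print("batten",u((170,187),123).round(1),u((363,187),123).round(1),u((551,187),123).round(1))
# tab top-face corner overlays
im=f["im"][145:225,165:355];a=cv2.resize(im,None,fx=4.2,fy=4.2,interpolation=cv2.INTER_CUBIC)
def dr(P,col):
    q=(proj(K,C,P)-[165,145]+.5)*4.2;cv2.polylines(a,[q.astype(int)],True,col,1)
t=np.linspace(0,6.28,40)
for tab,d,zr in [((61,210),36,16),((276,213),48,22),((676,212),60,28)]:
    c=u(tab,152);
    dr([[c[0]+i*11,c[1]+j*6,152] for i,j in((1,1),(1,-1),(-1,-1),(-1,1))],(0,0,255))
    for s in(1,-1): dr(np.c_[c[0]+s*d/2+9*np.cos(t),c[1]+9*np.sin(t),t*0+120-zr],(255,0,255))
cv2.imwrite("pics/w4c.png",a)
E
```

```text
A tab [496.6 215.6 152. ] edges [(np.float64(463.0), np.float64(518.0)), (np.float64(468.0), np.float64(521.0))]
B tab [495.6 157.7 152. ] edges [(np.float64(455.0), np.float64(524.0)), (np.float64(460.0), np.float64(527.0))]
C tab [495.8  49.7 152. ] edges [(np.float64(448.0), np.float64(530.0)), (np.float64(454.0), np.float64(533.0))]
batten [494.4 191.3 123. ] [494.3 134.6 123. ] [494.2  79.4 123. ]
```

View pics/w4c.png

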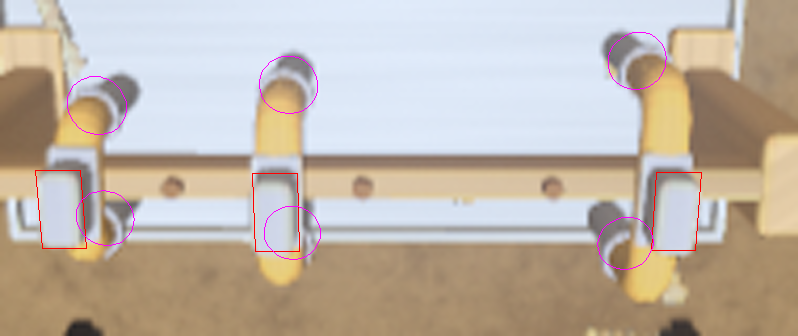

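```bash
python3 - <<'E'
from h import *
f=np.load("w4.npz");K=f["K"];C=f["C"]
im=f["im"][145:225,165:355];base=cv2.resize(im,None,fx=4.2,fy=4.2,interpolation=cv2.INTER_CUBIC)
def sil(c,d):
    zr=d/2-2;z0=120-zr;out=[]   # origin height; semicircle centre at z0+5
    m=np.zeros(base.shape[:2],np.uint8)
    ph=np.linspace(0,2*np.pi,24)
    cl=[(s*d/2,z,6.4 if z>-37 else 4) for s in(1,-1) for z in np.arange(-45,0,1.5)]+[(s*d/2,z,7) for s in (1,-1) for z in (0,2,4)]+[(d/2*np.cos(a),5+d/2*np.sin(a),7) for a in np.linspace(0,np.pi,60)]+[(s*d/2,0,9) for s in(1,-1)]
    for x,z,r in cl:
        P=np.array([[x+r*np.cos(a)*np.cos(b),r*np.sin(a)*np.cos(b),z+r*np.sin(b)] for a in ph for b in (-.8,-.4,0,.4,.8)]) if r!=9 else np.c_[x+9*np.cos(ph),9*np.sin(ph),0*ph+z]
        q=((proj(K,C,P+[c[0],c[1],z0])-[165,145]+.5)*4.2).astype(np.int32)
        cv2.fillConvexPoly(m,cv2.convexHull(q),255)
    return m
o=[]
cs=[(496,214.5),(495.5,158.2),(495.5,47.5)]
for ds in [(36,48,60),(48,60,72)]:
    a=base.copy()
    for c,d in zip(cs,ds): cv2.drawContours(a,cv2.findContours(sil(c,d),0,1)[0],-1,(255,0,255),1)
    o.append(a[:300])
cv2.imwrite("pics/w4d.png",np.vstack(o)[:600])
E
```

```text
(no output)
```

View pics/w4d.png

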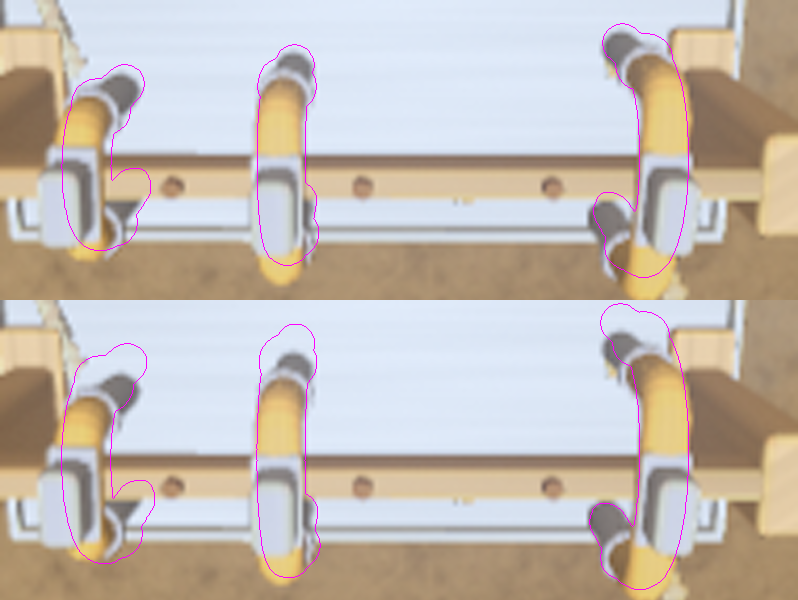

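The top overlay set (36/48/60 mm) matches legs and bows with a uniform offset of about 3 mm; the larger set doesn't. So from the left they are slide_2, slide_1 and slide_3, and slide_4 is absent. Next I'll check clearance to the rail post and hover over slide_3.

```bash
python3 - <<'E'
from h import *
f=np.load("w4.npz");K=f["K"];C=f["C"]
u=lambda p,z:unproj(K,C,(np.array(p)+.0)/4.2-.5+[165,145],z)[0].round(1)
for z in (130,140,150): print(z,u((762,140),z),u((765,232),z))
E
python3 -m pendant '-8 -40 -20 0 0 0 24;-16 -80.7 -60 0 0 0 24;-16 -80.7 -100 0 0 0 24;-16 -80.7 -115 0 0 0 24;-16 -80.7 -115 0 0 0 24;-16 -80.7 -115 0 0 0 24'
```

```text
130 [510.2  21.  130. ] [482.6  17.6 130. ]
140 [512.7  24.3 140. ] [486.  21. 140.]
150 [515.3  27.7 150. ] [489.4  24.4 150. ]
t: 15.72
ee_pos: [494.1, 48.9, 173.6]
tcp_rot: [0.0, 1.0, -0.0, 0.0]
wrist_force: [-0.5, -0.5, 0.7]
grip_width: 40.3
finger_force: 0.0
```

```bash
python3 -m pendant '0 0 0 0 0 0 24;0 0 0 0 0 0 24;0 0 -15 0 0 0 24;0 0 -30 0 0 0 24;0 0 -36 0 0 0 24;0 0 -41.5 0 0 0 24;0 0 -41.5 0 0 0 24'; python3 -m pendant '0 0 0 0 0 0 0;0 0 0 0 0 0 0;0 0 0 0 0 0 0;0 0 0 0 0 0 0' 35
```

```text
t: 16.6
ee_pos: [493.5, 49.3, 131.7]
tcp_rot: [0.0, 1.0, -0.0, -0.0]
wrist_force: [0.1, 0.5, -0.0]
grip_width: 24.0
finger_force: 0.0
t: 17.1
ee_pos: [493.8, 49.3, 131.9]
tcp_rot: [0.0, 1.0, -0.0, 0.0]
wrist_force: [-0.3, 0.1, 3.1]
grip_width: 11.9
finger_force: 35.0
```

```bash
python3 -m pendant '0 0 15 0 0 0 0;0 0 40 0 0 0 0;0 0 70 0 0 0 0;0 0 105 0 0 0 0;0 0 115 0 0 0 0;0 -50 115 0 0 0 0;0 -100 112 0 0 0 0;0 -150 108 0 0 0 0;0 -200 105 0 0 0 0;0 -250 100 0 0 0 0;0 -280 100 0 0 0 0;2 -292.4 100 0 0 0 0;2 -292.4 100 0 0 0 0;2 -292.4 100 0 0 0 0;2 -292.4 100 0 0 0 0'; python3 - <<'E'
from h import *
im,K,C=shot('w5');T=tool()[0];print(T[:3,3].round(1),tool()[1]['grip_width'])
a=cv2.resize(im[120:310,170:340],None,fx=3.15,fy=3.15,interpolation=cv2.INTER_CUBIC)
t=np.linspace(0,6.28,40)
def dr(P,col):
    q=(proj(K,C,P)-[170,120]+.5)*3.15;cv2.polylines(a,[q.astype(int)],True,col,1)
c=T[:3,3]
for s in(1,-1):
    for z,r,col in((0,9,(255,0,255)),(-37,6.4,(255,255,0)),(-45,3,(0,0,255))): dr(np.c_[c[0]+s*30+r*np.cos(t),c[1]+r*np.sin(t),t*0+c[2]-40+z],col)
    dr(np.c_[496.3+s*30+10*np.cos(t),-243.1+10*np.sin(t),t*0+115],(0,255,0))
cv2.imwrite('pics/w5b.png',a)
E
```

```text
t: 18.98
ee_pos: [495.6, -242.2, 231.8]
tcp_rot: [0.0, 1.0, 0.001, 0.0]
wrist_force: [0.1, 0.9, -1.6]
grip_width: 11.7
finger_force: 35.0
[ 495.6 -242.3  231.8] 11.749339724962601
```

View pics/w5b.png

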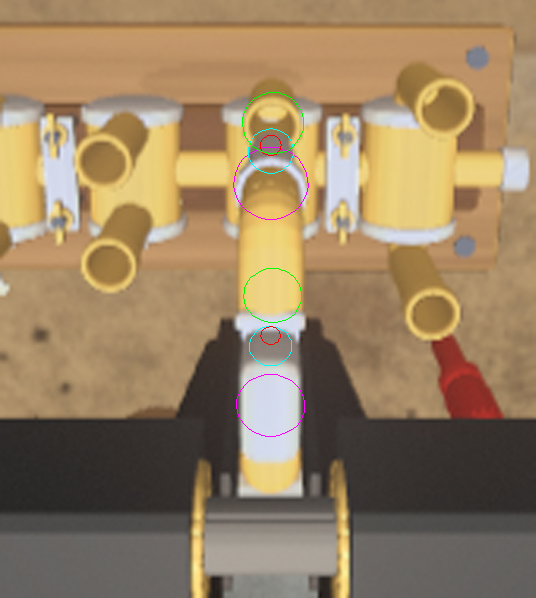

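The crop shows the held slide upright, with its front leg at (272,150) over the +x tube at (272,120). The collar and leg match the model with about 0±1 mm offset from the TCP. Lowering.

```bash
python3 -m pendant '0.7 -0.9 0 0 0 0 0;0.7 -0.9 -20 0 0 0 0;0.7 -0.9 -28 0 0 0 0;0.7 -0.9 -33 0 0 0 0;0.7 -0.9 -37 0 0 0 0;0.7 -0.9 -41 0 0 0 0;0.7 -0.9 -41 0 0 0 0'
```

```text
t: 19.9
ee_pos: [496.1, -243.7, 190.4]
tcp_rot: [-0.0, 1.0, -0.0, -0.0]
wrist_force: [0.5, 1.2, -2.8]
grip_width: 11.8
finger_force: 35.0
```

```bash
python3 -m pendant '0 0 -5 0 0 0 0;0 0 -10 0 0 0 0;0 0 -18 0 0 0 0;0 0 -26 0 0 0 0;0 0 -31 0 0 0 0;0 0 -34 0 0 0 0;0 0 -34 0 0 0 0';python3 -m pendant '0 0 -1 0 0 0 0;0 0 -2 0 0 0 0;0 0 -2 0 0 0 0'
```

```text
t: 20.78
ee_pos: [496.1, -243.6, 156.0]
tcp_rot: [-0.0, 1.0, -0.0, -0.0]
wrist_force: [0.8, 5.3, -2.7]
grip_width: 11.9
finger_force: 35.0
t: 21.15
ee_pos: [496.1, -243.6, 155.1]
tcp_rot: [-0.0, 1.0, -0.0, -0.0]
wrist_force: [-2.8, 7.1, 9.2]
grip_width: 11.9
finger_force: 35.0
```

```bash
python3 -m pendant '0 0 -1 0 0 0 0;0 0 -1 0 0 0 22;0 0 -1 0 0 0 24;0 0 -1 0 0 0 24;0 0 -1 0 0 0 24;0 0 30 0 0 0 24;0 0 60 0 0 0 24;0 50 60 0 0 0 24;0 110 60 0 0 0 24;0 170 60 0 0 0 24;0 230 60 0 0 0 24;0 290 60 0 0 0 24;-2 350 60 0 0 0 24;-2 402 50 0 0 0 24;-2 402 30 0 0 0 24;-2 402 30 0 0 0 24;-2 402 30 0 0 0 24'; python3 -m pendant '0 0 -20 0 0 0 24;0 0 -35 0 0 0 24;0 0 -45 0 0 0 24;0 0 -53 0 0 0 24;0 0 -53 0 0 0 24'; python3 -m pendant '0 0 0 0 0 0 0;0 0 0 0 0 0 0;0 0 0 0 0 0 0;0 0 0 0 0 0 0' 35
```

```text
t: 23.28
ee_pos: [494.6, 157.5, 185.2]
tcp_rot: [0.0, 1.0, -0.0, 0.0]
wrist_force: [0.3, -0.3, -0.3]
grip_width: 23.7
finger_force: 0.0
t: 23.9
ee_pos: [494.1, 157.8, 131.3]
tcp_rot: [0.0, 1.0, -0.0, -0.0]
wrist_force: [0.1, -0.2, 0.6]
grip_width: 24.0
finger_force: 0.0
t: 24.4
ee_pos: [494.4, 158.0, 131.9]
tcp_rot: [-0.0, 1.0, -0.0, 0.0]
wrist_force: [-0.7, 0.9, 1.2]
grip_width: 11.3
finger_force: 35.0
```

```bash
python3 -m pendant '0 0 15 0 0 0 0;0 0 40 0 0 0 0;0 0 70 0 0 0 0;0 0 105 0 0 0 0;0 0 115 0 0 0 0;0 -50 115 0 0 0 0;0 -100 112 0 0 0 0;0 -150 108 0 0 0 0;0 -200 105 0 0 0 0;0 -250 100 0 0 0 0;0 -280 90 0 0 0 0;2 -289.2 83 0 0 0 0;2 -289.2 83 0 0 0 0;2 -289.2 83 0 0 0 0;2 -289.2 83 0 0 0 0'; python3 -m pendant '0 0 -12 0 0 0 0;0 0 -20 0 0 0 0;0 0 -25 0 0 0 0;0 0 -30 0 0 0 0;0 0 -30 0 0 0 0'
```

```text
t: 26.28
ee_pos: [496.4, -130.4, 215.0]
tcp_rot: [0.0, 1.0, 0.001, 0.0]
wrist_force: [1.1, -0.2, -0.3]
grip_width: 11.9
finger_force: 35.0
t: 26.9
ee_pos: [496.1, -131.3, 184.3]
tcp_rot: [-0.0, 1.0, -0.0, -0.0]
wrist_force: [-0.0, -1.0, -1.4]
grip_width: 12.0
finger_force: 35.0
```

```bash
python3 -m pendant '0 0 -5 0 0 0 0;0 0 -10 0 0 0 0;0 0 -18 0 0 0 0;0 0 -26 0 0 0 0;0 0 -31 0 0 0 0;0 0 -34 0 0 0 0;0 0 -34 0 0 0 0';python3 -m pendant '0 0 -1 0 0 0 0;0 0 -2 0 0 0 0;0 0 -2 0 0 0 0'
```

```text
t: 27.78
ee_pos: [496.2, -131.3, 150.5]
tcp_rot: [0.0, 1.0, -0.0, -0.0]
wrist_force: [-0.4, -0.0, -1.6]
grip_width: 11.8
finger_force: 35.0
t: 28.15
ee_pos: [496.4, -131.3, 149.0]
tcp_rot: [0.0, 1.0, -0.0, 0.0]
wrist_force: [-0.5, 0.1, 3.3]
grip_width: 12.0
finger_force: 35.0
```

```bash
python3 -m pendant '0 0 -1.5 0 0 0 0;0 0 -1.5 0 0 0 0'; python3 -m pendant '0 0 0 0 0 0 24;0 0 0 0 0 0 24;0 0 0 0 0 0 24;0 0 0 0 0 0 24;0 0 30 0 0 0 24;0 0 60 0 0 0 24;0 50 60 0 0 0 24;0 110 60 0 0 0 24;0 170 60 0 0 0 24;0 230 60 0 0 0 24;0 290 60 0 0 0 24;-2 346 50 0 0 0 24;-2 346 37 0 0 0 24;-2 346 37 0 0 0 24;-2 346 37 0 0 0 24'; python3 -m pendant '0 0 -20 0 0 0 24;0 0 -35 0 0 0 24;0 0 -45 0 0 0 24;0 0 -52 0 0 0 24;0 0 -52 0 0 0 24'
```

```text
t: 28.4
ee_pos: [496.5, -131.3, 148.8]
tcp_rot: [0.0, 1.0, -0.0, 0.001]
wrist_force: [-5.0, 1.5, 20.5]
grip_width: 12.2
finger_force: 35.0
t: 30.28
ee_pos: [494.5, 213.7, 184.4]
tcp_rot: [0.0, 1.0, -0.001, 0.0]
wrist_force: [0.4, 0.5, 1.3]
grip_width: 23.8
finger_force: 0.0
t: 30.9
ee_pos: [494.2, 214.7, 131.9]
tcp_rot: [0.0, 1.0, -0.0, -0.0]
wrist_force: [0.3, 1.2, 0.5]
grip_width: 24.1
finger_force: 0.0
```

```bash
python3 -m pendant '0 0 0 0 0 0 0;0 0 0 0 0 0 0;0 0 0 0 0 0 0;0 0 0 0 0 0 0' 35; python3 -m pendant '0 0 15 0 0 0 0;0 0 40 0 0 0 0;0 0 75 0 0 0 0;0 0 115 0 0 0 0;0 0 130 0 0 0 0;0 -60 130 0 0 0 0;0 -120 130 0 0 0 0;0 -180 130 0 0 0 0;0 -240 130 0 0 0 0;0 -300 130 0 0 0 0;0 -355 130 0 0 0 0;2 -402 130 0 0 0 0;2 -402 120 0 0 0 0;2 -402 100 0 0 0 0;2 -402 83 0 0 0 0;2 -402 83 0 0 0 0;2 -402 83 0 0 0 0'
```

```text
t: 31.4
ee_pos: [494.4, 214.9, 132.5]
tcp_rot: [-0.0, 1.0, -0.0, 0.0]
wrist_force: [0.9, 0.1, 1.1]
grip_width: 11.7
finger_force: 35.0
t: 33.52
ee_pos: [496.4, -186.8, 215.5]
tcp_rot: [0.0, 1.0, 0.0, 0.0]
wrist_force: [0.4, -0.3, -1.1]
grip_width: 11.9
finger_force: 35.0
```

Engage at TCP z 188; seated at about 143.5.

```bash
python3 -m pendant '0 -0.3 -15 0 0 0 0;0 -0.3 -25 0 0 0 0;0 -0.3 -30 0 0 0 0;0 -0.3 -34 0 0 0 0;0 -0.3 -38 0 0 0 0;0 -0.3 -38 0 0 0 0'; python3 -m pendant '0 0 -5 0 0 0 0;0 0 -10 0 0 0 0;0 0 -18 0 0 0 0;0 0 -25 0 0 0 0;0 0 -30 0 0 0 0;0 0 -33 0 0 0 0;0 0 -33 0 0 0 0'
```

```text
t: 34.28
ee_pos: [496.3, -187.5, 177.0]
tcp_rot: [-0.0, 1.0, -0.0, -0.0]
wrist_force: [0.3, 0.3, -3.4]
grip_width: 11.4
finger_force: 35.0
t: 35.15
ee_pos: [496.0, -187.4, 144.2]
tcp_rot: [-0.0, 1.0, -0.0, -0.0]
wrist_force: [-1.9, 3.3, 3.5]
grip_width: 11.5
finger_force: 35.0
```

```bash
python3 -m pendant '0 0 -1.5 0 0 0 0;0 0 -2.5 0 0 0 0;0 0 -2.5 0 0 0 0'; python3 -m pendant '0 0 0 0 0 0 24;0 0 0 0 0 0 24;0 0 0 0 0 0 24;0 0 0 0 0 0 24;0 0 30 0 0 0 24;0 0 60 0 0 0 24;0 0 110 0 0 0 24;10 40 150 0 0 0 60;10 40 150 0 0 0 60;10 40 150 0 0 0 60;10 40 150 0 0 0 60'; python3 -c "
from h import *
shot('w6');print(tool()[0][:3,3])
shot('s6','side',2.4,(190,150,310,330))
a=cv2.imread('pics/s6.png');b=cv2.imread('pics/w6.png')[0:380]
b=cv2.resize(b,(500,int(380*500/800)));c=np.zeros((600,800,3),np.uint8);c[:a.shape[0],:a.shape[1]]=a;c[:b.shape[0],300:]=b
cv2.imwrite('pics/c6.png',c)"
```

```text
t: 35.52
ee_pos: [496.0, -187.4, 143.8]
tcp_rot: [0.0, 1.0, -0.0, 0.0]
wrist_force: [-9.6, 7.4, 29.7]
grip_width: 11.5
finger_force: 35.0
t: 36.9
ee_pos: [505.8, -148.0, 290.4]
tcp_rot: [-0.0, 1.0, -0.0, -0.001]
wrist_force: [0.2, -0.3, -0.1]
grip_width: 57.2
finger_force: 0.0
[ 505.83579949 -148.04300934  290.50284683]
```

View pics/c6.png

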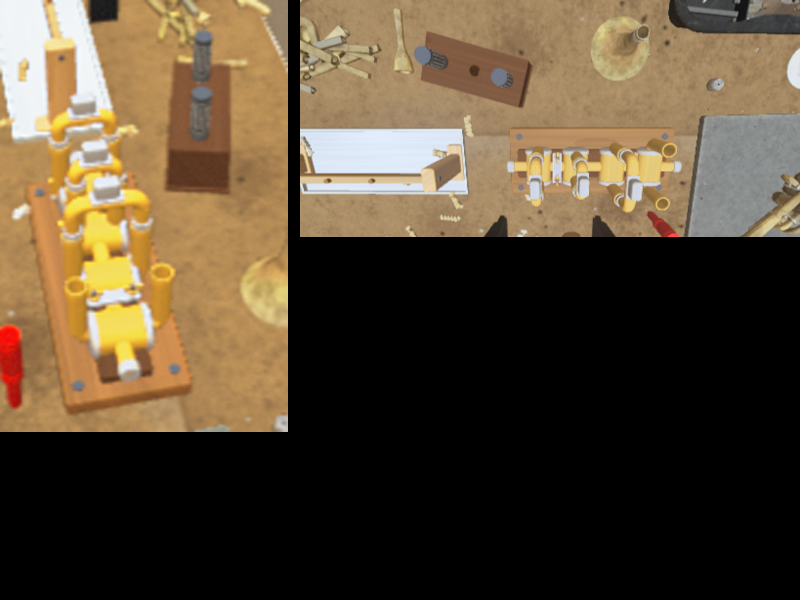

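The combined view shows all three slides seated with collars on the tube mouths, pair 4 empty, and both gauges standing to their shoulders in the block. The bell, bottle and mouthpiece are untouched. Handing in.

```bash
python3 -c "
from bench import arm
print(arm.sign_off())"
```

```text
the job is handed in; nothing more can be done
None
```

I handed the job in at about 37 s: both gauges present are down in the block, slides 1, 2 and 3 are fully home in their own pairs by force and camera check (slide_4 wasn't there), and the bell, oil bottle and mouthpiece were not touched; no verdict came back.

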